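Check the spring latch of a casting frame and set its tally

ROBOT

A 7-joint arm with a two-finger parallel gripper is mounted at the origin on the work surface. World frame = base frame: x ahead of the robot, y to its left, z up, the work surface at z = 0. Lengths are in m, angles in rad, forces in N, time in s.
With the tool pointing down it reaches from about 0.35 to 0.9 m from the base axis. Payload 19.9 kg.
Tool frame: the origin (TCP) lies on the centre line of the jaws, within the pads' length; the fingertips stand r.tip_extent ahead of it and the grasp point (between the pads) lies 3 mm ahead of it (r.tip_extent is the distance from the TCP to the fingertips, in m); z points along the fingers, x is the direction in which the jaws open and shut, and the axes are right-handed (so a half turn about z gives the same grasp; the last joint's range is limited). The gripper opens to 94 mm and grips with 3 to 60 N. Pads are 16 mm wide; open, the fingers measure 119 mm over their backs; the gripper's body (75 mm by 177 mm) begins 78 mm behind the grasp point.
Start: joints at [1.085, 0.417, -0.01, 1.614, 0.005, 1.111, -0.053], TCP at [0.269, -0.564, 0.227] pointing down, gripper open.
Joint ranges: [-2.81, 2.81], [-0.39, 2.02], [-1.27, 1.25], [0.06, 2.57], [-1.19, 4.33], [0.19, 2], [-2.82, 2.82]. Speed limits (rad/s): [1.89, 1.89, 2.39, 2.39, 3.01, 3.01, 3.01].

INTERFACE

Orientations are given as a rotation vector (axis times angle).
In Python, from plant import r gives the robot as it stands.
- The arm moves only by the shell command python3 -m crank 'ROWS' [FORCE]. ROWS is JSON, a list of rows, each a list of 7 numbers: the opening, from 0 (shut) to 1 (fully open), then the shift along the tool's x, y, z in cm, then the turn, a rotation vector about the tool's x, y, z in units of 5 degrees (1.0 is 5 degrees). A call has 1 to 8 rows; each row shifts and turns the commanded pose from where the row before left it, along the tool's axes as they then stand; what a row does not reach is not made up. A row lasts 1/8 s, in which the tool goes at most 62.5 mm and 10.7 degrees, less where a joint would pass 70% of its speed; a pose out of reach is approached as far as the arm can. A call is refused whole if a number of a shift passes 6.25 or a number of a turn 1, either way. A call with a gripper value outside its range is refused whole. The fingers move at their own pace and stop on an object; FORCE is the grip in N (left out, the last holds). Time passes only in rows, so rows that do not move let the fingers close. It gives the time, the measured TCP pose, the force and the opening at its end, in the units of the state.
- r.state(): the state, without advancing time (a new reading comes with each control period).
- r.get_image(name): name is "side" or "top" or "wrist"; returns the picture (384x512x3 uint8, blue, green, red); there is no depth.
- r.calibration(name): a dict with "mtx" (3x3 intrinsics, pixels), "k1" (the pictures are not rectified: a ray, as slopes to the right and down, at radius r is drawn at 1 + k1 r^2 times it, then the intrinsics apply), "position" and "orientation" of the camera in the world. Camera axes: x right, y up, looking along -z (the intrinsics and any distortion apply to the point x, -y, -z); pixel columns grow to the right and rows downward; lengths in m; the calibration is good to about 2 mm. A picture is of the moment at which its call begins: read the wrist's pose just before it. calibration takes no time and is no camera call; for the wrist camera it gives the pose at the moment of the call.
- r.hand_in(): hands the job in, once; it reports no verdict.
Trained networks look in the newest picture that a camera, given by its name, has taken for a name from the list of things; names that differ only in an ending like _2 or _b are one class to them, and where a whole thing is asked for, a point or a joint stands for the part that bears it (a point fixed in the world has none). Each returns a list of dicts, best first, with "confidence" (0 to 1); they miss things now and then, are a little off and sometimes report something else, mostly with a low value. They report only what shows in the picture. A call takes as long as a camera call. They do not tell look-alikes from the thing itself.
- r.cut_out(query, camera): "mask" (384x512 bool, what is visible of it).
- r.landmark_of(query, camera): "xyz" ([x, y, z] in m, in world coordinates, good to about 4 mm: a listed point, or the origin of a listed thing).
The state is a dict: "clock": time; "q": joint angles; "joint_velocities": joint speeds; "joint_efforts": joint torques, N m; "position": TCP position; "eef_rot": TCP orientation; "wrist_force": force on the tool from outside, world axes, zero at the start; "ft_torque": the same for the moment, N m; "opening": opening from 0.0 (shut) to 1.0 (fully open).
Only numpy, scipy, OpenCV 4.12 (cv2) and the standard library are available. Lean on these libraries where they do the work, as an engineer would, in place of code of your own. Each camera call takes 0.05 s, during which the arm holds its last target. There are 200 camera calls.

TASK

Check the casting frame's spring latch: with the closed fingertips push the orange tab slowly along the bolt, watching the force, until the bolt clicks home and stays there; if it has not clicked by 12 N, the latch is too stiff: push no harder, and let it spring back. Then slide the white knob of the tally fully to the green end if the latch clicked, or fully to the red end if it was too stiff. Leave everything else on the bench alone.

Things in the scene. Friction and masses are not known exactly. Their poses are not given: they have to be found in the camera images.
- frame: Casting frame fixed to the bench: wooden board 150 (x) x 230 (y) x 18 mm, white mould on its +x half (rim 40 mm above the bench), spring latch along its -x half: orange push tab, then blue spring housing, then dark keeper, on a line parallel to frame y. Origin: centre of its underside, on the bench; z up. Turned up to 0.5 rad either way.
- housing (a point): Centre of the top of the blue spring housing, 58 mm above the bench; at x -48, y +2 in the frame. The housing is 44 (x) x 56 (y) mm. The dark keeper beyond it (frame y +53 to +67 mm) is equally high. Axes as the frame's.
- tab (a point): Push point on the orange tab: mid-width of its rear face, which looks along frame -y; 76 mm above the bench, 10 mm below its top. Moves with the tab; axes as the frame's; at frame x -48, y -62 when sprung back. The tab is 28 (x) x 8 (y) mm, from 34 to 86 mm above the bench; behind it (-y) all is free. Push along frame +y; it flexes 0.25 mm per N on the bolt.
- bolt (a joint): Travel of the bolt (without the tab's flex) along frame +y, m: 0 = sprung back (as found), 0.016 = clicked home on a hard stop, where it stays. Resistance peaks near 5 mm and fades; past 11.5 mm it snaps home by itself; let go before that, it springs back. Peak: 6 to 9 N in a good latch, 17 N or more in a stiff one, which gives only 0.5 to 3 mm at 12 N. Both look alike.
- tally: The tally, fixed to the bench: a grey bar 60 (x) x 190 (y) x 16 mm with a green mark on its top at its +y end and a red mark at its -y end. Origin: centre of its underside, on the bench; z up. It turns up to 0.6 rad either way.
- knob (a point): Centre of the top of the tally's white square knob, 54 mm above the bench. The knob is 22 x 22 mm and stands from 18 to 54 mm above the bench, with nothing beside it; axes as the tally's. It lies on the tally's centre line (x = 0), at y = joint value - 50 mm.
- verdict (a joint): Position of the knob along the tally's +y, m: 0 = at the red end stop (latch rejected), 0.100 = at the green end stop (latch passed). It starts somewhere near the middle and stays where it is left (friction about 2 N).
- glue: White glue bottle with an orange cap, 56 mm across, 150 mm tall (a bystander). Origin: centre of its underside.
- tin: Flat yellow tin, 60 x 90 x 22 mm (a bystander). Origin: centre of its underside.
- cast: White cast plaster slab, 75 x 130 x 20 mm (a bystander). Origin: centre of its underside.
- cup: Blue cup, 76 mm across, 85 mm tall (a bystander). Origin: centre of its underside.
- jar: Amber jar with a steel lid, 60 mm across, 75 mm tall (a bystander). Origin: centre of its underside.
- stamp: Wooden block, 50 x 70 x 35 mm (a bystander). Origin: centre of its underside.
There are look-alikes about, which are no part of the job. What is shaped like the tally but pink is not meant.

How it is judged:
By the outcome, as a careful person would: the job done as asked, in the order asked, and still so for the second after the job is handed in, with the robot touching nothing.
It also fails if it takes over 70 s, if anything falls off the work surface, if the arm or the gripper's body presses on something with over 40 N, if the wrist force passes 120 N, or if a joint passes its speed limit or range.

## Working session

There is one attempt and no reset: what is moved stays moved. The work goes in short steps, Python scripts to look and compute and a shell command to move; the robot and the scene stay as the last step left them, time stands still between calls to the robot, and variables do not carry over. Pictures are saved under pics/ and viewed, about 8 in all and at most 12, crops included, and the job is handed in when it is done.

```bash
mkdir -p pics; ls; cat > h.py <<'E'
import numpy as np,cv2
from scipy.spatial.transform import Rotation as R
from plant import r
def project(P,c):
    q=np.array(c["orientation"],float)
    M=R.from_rotvec(q).as_matrix() if q.size==3 else q.reshape(3,3)
    p=M.T@(np.array(P)-c["position"]); s=np.array([p[0],-p[1]])/-p[2]; s*=1+c["k1"]*(s@s)
    m=np.array(c["mtx"]); return m[:2,:2]@s+m[:2,2]
def ray(uv,z,c):
    m=np.array(c["mtx"]); M=R.from_rotvec(c["orientation"]).as_matrix()
    d=np.linalg.inv(m[:2,:2])@(np.array(uv)-m[:2,2]); s=d.copy()
    for _ in range(20): s=d/(1+c["k1"]*(s@s))
    w=M@np.array([s[0],-s[1],-1]); p=np.array(c["position"]); return p+w*(z-p[2])/w[2]
E
python3 - <<'E'
from h import *
s=r.state(); print(s["position"],s["eef_rot"],s["wrist_force"],r.tip_extent,s["clock"])
im=[]
for n in ("top","side"):
    i=r.get_image(n); im.append(i); cv2.imwrite(f"pics/{n}1.png",i); print(n,r.calibration(n))
    for q in ("frame","housing","tab","tally","knob"):
        print(q,[(np.round(d["xyz"],3).tolist(),round(d["confidence"],2),project(d["xyz"],r.calibration(n)).round().tolist()) for d in r.landmark_of(q,n)])
E
```

```text
pics
[ 0.2687493  -0.56391177  0.22683785] [-2.65623056e+00  1.67650396e+00  1.64163428e-03] [-0.02835991 -0.06030237 -0.05348976] 0.022 0.0
top {'mtx': array([[417.721606  ,   0.        , 258.23316461],
       [  0.        , 417.721606  , 188.99746415],
       [  0.        ,   0.        ,   1.        ]]), 'k1': -0.014882744026576706, 'position': array([ 0.32272213, -0.01576452,  1.21567283]), 'orientation': array([ 0.10550703, -0.08883874, -1.57412405])}
frame [([0.534, -0.167, -0.002], 0.93, [314.0, 168.0]), ([0.717, 0.008, 0.002], 0.55, [254.0, 108.0])]
housing [([0.49, -0.15, 0.055], 0.6, [310.0, 180.0])]
tab [([0.471, -0.204, 0.072], 0.49, [331.0, 186.0])]
tally [([0.167, 0.295, 0.005], 0.8, [154.0, 297.0]), ([0.54, 0.188, 0.001], 0.69, [193.0, 167.0]), ([0.536, 0.18, 0.053], 0.51, [193.0, 165.0])]
knob [([0.468, -0.208, 0.073], 0.7, [332.0, 187.0]), ([0.151, 0.246, 0.052], 0.48, [167.0, 305.0])]
side {'mtx': array([[468.41820548,   0.        , 259.29258604],
       [  0.        , 468.41820548, 195.113008  ],
       [  0.        ,   0.        ,   1.        ]]), 'k1': -0.014529409637834334, 'position': array([0.09045939, 0.70030911, 1.05426412]), 'orientation': array([ 0.22354491, -0.89813793, -2.50151812])}
frame [([0.537, -0.165, -0.003], 0.57, [266.0, 169.0])]
housing [([0.492, -0.145, 0.059], 0.92, [277.0, 164.0])]
tab [([0.467, -0.208, 0.073], 0.43, [294.0, 150.0])]
tally [([0.169, 0.301, -0.002], 0.89, [311.0, 359.0]), ([0.54, 0.193, -0.002], 0.69, [200.0, 256.0])]
knob [([0.157, 0.246, 0.054], 0.72, [329.0, 331.0]), ([0.492, -0.145, 0.059], 0.71, [277.0, 164.0]), ([0.537, 0.174, 0.052], 0.46, [204.0, 239.0])]
```

View pics/top1.png

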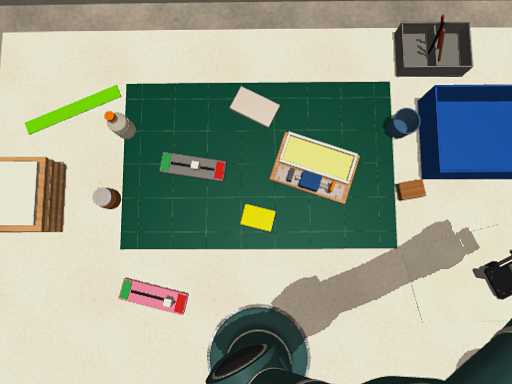

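View pics/side1.png

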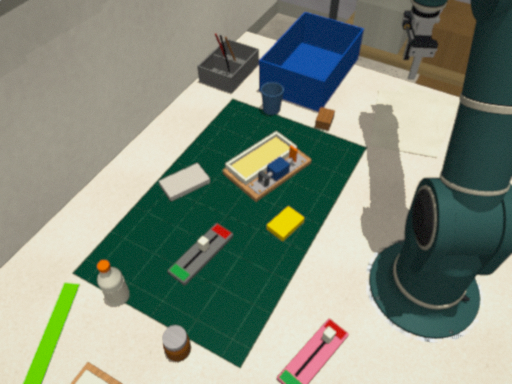

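```bash
cat > m.py <<'E'
from h import *
out=[]
for n in ("top","side"):
    im=r.get_image(n); c=r.calibration(n)
    for q,z in (("frame",.018),("tally",.016)):
        for d in r.cut_out(q,n)[:3]:
            m=d["mask"].astype(np.uint8)
            cs=max(cv2.findContours(m,0,2)[0],key=cv2.contourArea)[:,0]
            w=np.array([ray(p,z,c)[:2] for p in cs]).astype(np.float32)*1000
            (cx,cy),(a,b),t=cv2.minAreaRect(w); t=(t if a<b else t-90)
            print(n,q,round(d["confidence"],2),"ctr",round(cx,1),round(cy,1),"size",round(a),round(b),"yaw",round(np.radians(t),3),"or",round(np.radians(t-180),3))
    # colour blobs with heights
    hsv=cv2.cvtColor(im,cv2.COLOR_BGR2HSV)
    L={l:np.array(r.landmark_of(l,n)[0]["xyz"]) for l in ("tab","housing")}; print(n,L)
im=r.get_image("top")
a=cv2.resize(im[120:210,260:370],None,fx=5,fy=5,interpolation=2); b=cv2.resize(im[145:190,150:235],None,fx=6.4,fy=6.4,interpolation=2)[:, :550]
cv2.imwrite("pics/crop1.png",cv2.resize(np.vstack([a,cv2.resize(b,(550,288))]),None,fx=.8,fy=.8))
E
python3 m.py
```

```text
top frame 0.93 ctr 535.4 -168.8 size 230 154 yaw -0.325 or -3.467
top frame 0.37 ctr 449.6 438.4 size 77 55 yaw -0.006 or -3.148
top tally 0.88 ctr 170.7 293.7 size 195 66 yaw -0.231 or -3.373
top tally 0.78 ctr 538.4 187.6 size 188 61 yaw -0.151 or -3.293
top tally 0.75 ctr 392.7 -2.4 size 90 62 yaw -0.249 or -3.391
top {'tab': array([ 0.4717, -0.208 ,  0.0713]), 'housing': array([ 0.4912, -0.1469,  0.054 ])}
side frame 0.71 ctr 535.3 -165.3 size 248 175 yaw -0.323 or -3.465
side frame 0.47 ctr 712.1 12.3 size 133 86 yaw -0.478 or -3.62
side tally 0.77 ctr 535.2 193.1 size 192 65 yaw -0.161 or -3.303
side tally 0.64 ctr 166.5 298.6 size 196 65 yaw -0.239 or -3.38
side {'tab': array([ 0.4681, -0.2095,  0.0738]), 'housing': array([ 0.4913, -0.1465,  0.0569])}
```

View pics/crop1.png

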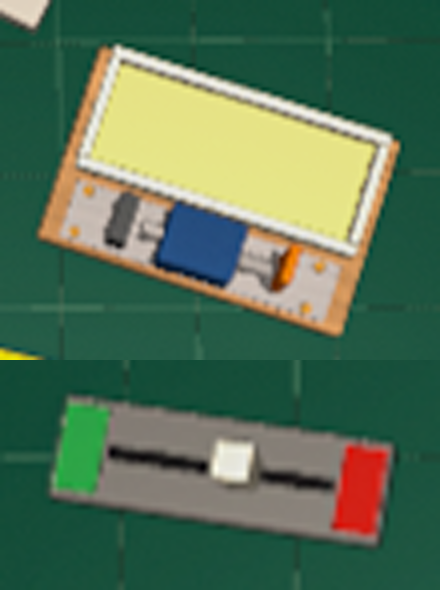

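```bash
cat > go.py <<'E'
from h import *
import sys
def st(target=None,yaw=None,axis=1):
    s=r.state(); M=R.from_rotvec(s["eef_rot"]).as_matrix()
    print("t",round(s["clock"],2),"pos",s["position"].round(4),"F",np.round(s["wrist_force"],2),"open",round(s["opening"],2)); print(M.round(3))
    if target is not None: print("tool shift cm",(M.T@(np.array(target)-s["position"])*100).round(2))
    if yaw is not None:
        # desired: tool `axis` along +-frame y, z down
        y=np.array([-np.sin(yaw),np.cos(yaw),0])
        for sg in (1,-1):
            z=np.array([0,0,-1.]); a=sg*y
            T=np.column_stack([np.cross(a,z),a,z]) if axis==1 else np.column_stack([a,np.cross(z,a),z])
            print("turn units",(np.degrees(R.from_matrix(M.T@T).as_rotvec())/5).round(2))
    return s
if __name__=="__main__":
    a=[float(x) for x in sys.argv[1:]]
    st(a[:3] if len(a)>=3 else None,a[3] if len(a)>3 else None,int(a[4]) if len(a)>4 else 1)
E
python3 go.py 0.456 -0.249 0.15 -0.325 1; python3 go.py 0.456 -0.249 0.15 -0.325 0|tail -2
```

```text
t 1.15 pos [ 0.2689 -0.5641  0.2274] F [0.07 0.08 0.06] open 1.0
[[ 0.43  -0.903 -0.   ]
 [-0.903 -0.43   0.   ]
 [-0.     0.    -1.   ]]
tool shift cm [-20.4  -30.45   7.74]
turn units [ 0.    0.   26.82]
turn units [-0.    0.   -9.18]
turn units [ -0.     0.   -27.18]
turn units [0.   0.   8.82]
```

```bash
python3 -m crank '[[0,0,0,0,0,0,-1],[0,0,0,0,0,0,-1],[0,0,0,0,0,0,-1],[0,0,0,0,0,0,-1],[0,0,0,0,0,0,-1],[0,0,0,0,0,0,-1],[0,0,0,0,0,0,-1],[0,0,0,0,0,0,-1]]' 20;python3 -m crank '[[0,0,0,0,0,0,-1],[0,0,0,0,0,0,-0.18],[0,0,0,0,0,0,0]]'; python3 go.py 0.456 -0.249 0.15 -0.325 1
```

```text
clock: 2.15
position: [0.2689, -0.5642, 0.2274]
eef_rot: [-3.071, 0.663, 0.0]
wrist_force: [0.1, 0.2, -0.2]
opening: 0.187
clock: 2.52
position: [0.2689, -0.5642, 0.2274]
eef_rot: [-3.1, 0.511, 0.0]
wrist_force: [-0.7, 0.1, -0.1]
opening: 0.006
t 2.52 pos [ 0.2689 -0.5642  0.2274] F [-0.68  0.1  -0.07] open 0.01
[[ 0.947 -0.321 -0.   ]
 [-0.321 -0.947  0.   ]
 [-0.    -0.    -1.   ]]
tool shift cm [  7.61 -35.85   7.74]
turn units [ 0.    0.   35.98]
turn units [-0.    0.   -0.02]
```

```bash
python3 -m crank '[[0,0.95,-4.48,0],[0,0.95,-4.48,0],[0,0.95,-4.48,0],[0,0.95,-4.48,0],[0,0.95,-4.48,1],[0,0.95,-4.48,2],[0,0.95,-4.48,2],[0,0.95,-4.48,2.7]]' || python3 -m crank '[[0,0.95,-4.48,0,0,0,0],[0,0.95,-4.48,0,0,0,0],[0,0.95,-4.48,0,0,0,0],[0,0.95,-4.48,0,0,0,0],[0,0.95,-4.48,1,0,0,0],[0,0.95,-4.48,2,0,0,0],[0,0.95,-4.48,2,0,0,0],[0,0.95,-4.48,2.7,0,0,0]]'; python3 -m crank '[[0,0,0,0,0,0,0],[0,0,0,0,0,0,0]]'
python3 - <<'E'
from h import *
s=r.state()
c=r.calibration("wrist"); im=r.get_image("wrist"); cv2.imwrite("pics/w1.png",im)
for q in ("tab","housing","frame"): print(q,[(np.round(d["xyz"],4).tolist(),round(d["confidence"],2)) for d in r.landmark_of(q,"wrist")[:2]])
E
python3 go.py 0.456 -0.249 0.088 -0.325 1
```

```text
clock: 3.52
position: [0.4563, -0.2477, 0.1503]
eef_rot: [3.099, -0.511, 0.002]
wrist_force: [0.3, -1.0, -0.1]
opening: 0.001
clock: 3.78
position: [0.4552, -0.2493, 0.1507]
eef_rot: [3.1, -0.51, -0.0]
wrist_force: [-0.4, 0.0, -0.1]
opening: 0.004
tab [([0.4662, -0.2116, 0.0777], 0.96)]
housing [([0.4905, -0.1492, 0.0541], 0.86), ([0.5395, -0.1694, 0.0014], 0.69)]
frame [([0.5391, -0.1662, 0.0015], 0.72)]
t 3.98 pos [ 0.4551 -0.2498  0.1509] F [ 0.    0.39 -0.85] open 0.0
[[ 0.947 -0.321  0.001]
 [-0.321 -0.947 -0.001]
 [ 0.001  0.    -1.   ]]
tool shift cm [ 0.05 -0.11  6.29]
turn units [-1.000e-02 -1.000e-02  3.598e+01]
turn units [ 0.01 -0.01 -0.02]invalid input at $[0]: expected 7 numbers
```

View pics/w1.png

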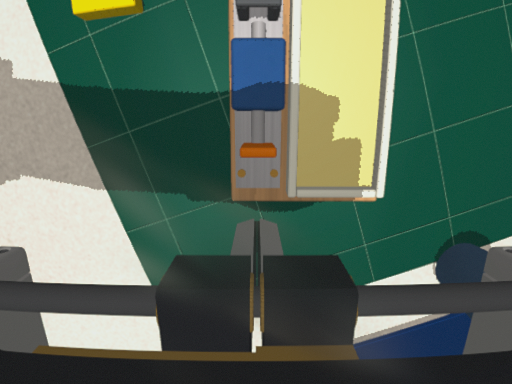

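```bash
python3 -m crank '[[0,0,0,2.1,0,0,0],[0,0,0,2.1,0,0,0],[0,0,0,2.1,0,0,0],[0,0,-0.8,0,0,0,0],[0,0,-0.8,0,0,0,0],[0,0,-0.7,0,0,0,0],[0,0,0,0,0,0,0],[0,0,0,0,0,0,0]]'; cat > f.py <<'E'
from h import *
fy=np.array([.32,.9475,0]); L=[]
for i in range(4):
    s=r.state(); L.append(s["wrist_force"]); r.get_image("wrist")
s=r.state(); L.append(s["wrist_force"]); L=np.array(L)
print("t",round(s["clock"],2),"pos",s["position"].round(4),"Fpush",(-L@fy).round(2),"mean",L.mean(0).round(2),"adv mm",round(1000*(s["position"]-[.468,-.2105,0])@fy+8,2))
E
python3 f.py
```

```text
clock: 4.97
position: [0.4627, -0.2272, 0.0877]
eef_rot: [3.1, -0.508, 0.0]
wrist_force: [0.2, -0.2, 0.3]
opening: 0.007
t 5.17 pos [ 0.4626 -0.2272  0.0875] Fpush [ 0.1  -0.48 -0.04  0.22  0.88] mean [ 0.2  -0.21  0.01] adv mm -9.55
```

```bash
for i in 1; do python3 -m crank '[[0,0,-0.2,0,0,0,0],[0,0,-0.2,0,0,0,0],[0,0,-0.2,0,0,0,0],[0,0,-0.1,0,0,0,0],[0,0,0,0,0,0,0]]'|grep force; python3 f.py; done;  python3 -m crank '[[0,0,-0.1,0,0,0,0],[0,0,0,0,0,0,0]]'|grep force;python3 -m crank '[[0,0,-0.1,0,0,0,0],[0,0,0,0,0,0,0]]'|grep force; python3 f.py
```

```text
wrist_force: [1.1, 0.6, 0.7]
t 6.0 pos [ 0.4649 -0.2204  0.0874] Fpush [-0.91  0.   -0.51  1.14  0.68] mean [ 0.03 -0.1  -0.18] adv mm -2.37
wrist_force: [0.3, 0.9, -0.6]
wrist_force: [-0.5, -0.3, -0.4]
t 6.7 pos [ 0.4655 -0.2185  0.0874] Fpush [0.39 0.4  0.18 0.43 0.5 ] mean [-0.31 -0.3  -0.19] adv mm -0.37
```

```bash
python3 -m crank '[[0,0,-0.1,0,0,0,0],[0,0,0,0,0,0,0]]'|grep force;python3 -m crank '[[0,0,-0.1,0,0,0,0],[0,0,0,0,0,0,0]]'|grep force; python3 f.py
```

```text
wrist_force: [-0.1, 0.9, -0.4]
wrist_force: [-1.5, -2.7, 1.0]
t 7.4 pos [ 0.4662 -0.2167  0.0875] Fpush [3.02 2.41 2.92 2.17 1.87] mean [-1.04 -2.26  0.91] adv mm 1.55
```

```bash
python3 -m crank '[[0,0,-0.05,0,0,0,0],[0,0,0,0,0,0,0]]'|grep force; python3 f.py;python3 -m crank '[[0,0,-0.05,0,0,0,0],[0,0,0,0,0,0,0]]'|grep force; python3 f.py
```

```text
wrist_force: [-1.2, -2.7, 1.0]
t 7.85 pos [ 0.4663 -0.2161  0.0874] Fpush [2.91 2.51 3.47 2.88 3.39] mean [-1.52 -2.69  0.76] adv mm 2.11
wrist_force: [-1.8, -2.9, 1.1]
t 8.3 pos [ 0.4665 -0.2157  0.0874] Fpush [3.33 3.2  3.86 3.5  3.25] mean [-1.87 -2.99  1.63] adv mm 2.63
```

```bash
python3 -m crank '[[0,0,-0.05,0,0,0,0],[0,0,0,0,0,0,0]]'|grep force; python3 f.py
```

```text
wrist_force: [-1.2, -3.9, 2.1]
t 8.75 pos [ 0.4667 -0.2152  0.0874] Fpush [4.08 4.   3.86 2.73 4.  ] mean [-1.85 -3.32  1.72] adv mm 3.16
```

```bash
python3 -m crank '[[0,0,-0.05,0,0,0,0],[0,0,-0.05,0,0,0,0],[0,0,0,0,0,0,0]]'|grep force; python3 f.py
```

```text
wrist_force: [-2.6, -4.8, 2.0]
t 9.32 pos [ 0.4669 -0.2143  0.0875] Fpush [5.34 4.91 4.96 5.17 5.87] mean [-3.02 -4.52  1.96] adv mm 4.08
```

```bash
python3 -m crank '[[0,0,-0.05,0,0,0,0],[0,0,-0.05,0,0,0,0],[0,0,0,0,0,0,0]]'|grep force; python3 f.py
```

```text
wrist_force: [-2.6, -5.4, 2.2]
t 9.9 pos [ 0.4672 -0.2134  0.0875] Fpush [5.99 5.29 5.71 5.58 5.96] mean [-3.05 -4.99  2.04] adv mm 5.0
```

```bash
python3 -m crank '[[0,0,-0.05,0,0,0,0],[0,0,-0.05,0,0,0,0],[0,0,0,0,0,0,0]]'|grep force; python3 f.py
```

```text
wrist_force: [-3.1, -5.9, 1.9]
t 10.47 pos [ 0.4675 -0.2125  0.0874] Fpush [6.62 7.   6.34 5.78 7.39] mean [-2.97 -5.99  2.16] adv mm 5.91
```

```bash
python3 -m crank '[[0,0,-0.05,0,0,0,0],[0,0,-0.05,0,0,0,0],[0,0,0,0,0,0,0]]'|grep force; python3 f.py
```

```text
wrist_force: [-2.0, -6.2, 3.0]
t 11.05 pos [ 0.4678 -0.2117  0.0875] Fpush [6.52 6.54 7.12 6.97 7.65] mean [-3.24 -6.25  2.57] adv mm 6.8
```

```bash
python3 -m crank '[[0,0,-0.05,0,0,0,0],[0,0,-0.05,0,0,0,0],[0,0,0,0,0,0,0]]'|grep force; python3 f.py
```

```text
wrist_force: [-3.0, -5.8, 2.4]
t 11.62 pos [ 0.4681 -0.2108  0.0875] Fpush [6.43 6.59 6.77 7.31 8.12] mean [-3.51 -6.25  2.66] adv mm 7.74
```

```bash
python3 -m crank '[[0,0,-0.05,0,0,0,0],[0,0,-0.05,0,0,0,0],[0,0,0,0,0,0,0]]'|grep force; python3 f.py
```

```text
wrist_force: [-2.6, -6.0, 1.9]
t 12.2 pos [ 0.4685 -0.2098  0.0875] Fpush [6.53 7.12 6.63 7.31 6.28] mean [-2.99 -6.14  2.49] adv mm 8.85
```

Force has plateaued near 7 N: a good latch past its peak. Continuing slowly.

```bash
python3 -m crank '[[0,0,-0.05,0,0,0,0],[0,0,-0.05,0,0,0,0],[0,0,0,0,0,0,0]]'|grep force; python3 f.py
```

```text
wrist_force: [-2.8, -5.0, 2.1]
t 12.78 pos [ 0.4689 -0.2086  0.0874] Fpush [5.63 5.11 5.15 4.92 5.  ] mean [-2.34 -4.66  2.07] adv mm 10.09
```

```bash
python3 -m crank '[[0,0,-0.05,0,0,0,0],[0,0,-0.05,0,0,0,0],[0,0,0,0,0,0,0]]'|grep force; python3 f.py
```

```text
wrist_force: [-0.1, -1.9, 0.8]
t 13.35 pos [ 0.4693 -0.2072  0.0874] Fpush [ 1.81  1.09 -0.16  1.57  0.44] mean [-0.2  -0.93  1.01] adv mm 11.51
```

```bash
python3 -m crank '[[0,0,-0.05,0,0,0,0],[0,0,-0.05,0,0,0,0],[0,0,0,0,0,0,0]]'|grep force; python3 f.py
```

```text
wrist_force: [0.8, 0.4, 0.2]
t 13.93 pos [ 0.4696 -0.2065  0.0874] Fpush [-0.6   0.24  0.2   0.36 -0.68] mean [ 0.32 -0.01 -0.05] adv mm 12.25
```

```bash
python3 -m crank '[[0,0,-0.05,0,0,0,0],[0,0,-0.05,0,0,0,0],[0,0,0,0,0,0,0]]'|grep force; python3 f.py
```

```text
wrist_force: [0.3, -0.4, -0.3]
t 14.5 pos [ 0.4698 -0.2057  0.0874] Fpush [ 0.25  0.05  1.15 -0.25 -0.32] mean [ 0.05 -0.2  -0.05] adv mm 13.16
```

```bash
python3 -m crank '[[0,0,1,0,0,0,0],[0,0,2,0,0,0,0],[0,0,1,-2,0,0,0],[0,0,0,-4.25,0,0,0],[0,0,0,0,0,0,0],[0,0,0,0,0,0,0]]'
python3 - <<'E'
from h import *
fy=np.array([.32,.9475,0])
for n in ("wrist","side","top"):
    im=r.get_image(n); cv2.imwrite(f"pics/{n}2.png",im)
    for q in ("tab","housing"):
        for d in r.landmark_of(q,n)[:1]: print(n,q,d["xyz"].round(4) if hasattr(d["xyz"],"round") else d["xyz"],d["confidence"],"along",(np.array(d["xyz"])-[.468,-.2105,0])@fy)
    if n=="wrist": cv2.imwrite("pics/w2c.png",cv2.resize(im[:230,200:420],None,fx=2,fy=2))
    if n=="top": cv2.imwrite("pics/t2c.png",cv2.resize(im[110:220,140:370],None,fx=3.4,fy=3.4))
for n in ("top","side"):
    for q in ("knob","tally"): print(n,q,[(np.round(d["xyz"],4).tolist(),round(d["confidence"],2)) for d in r.landmark_of(q,n)[:4]])
E
python3 go.py 0.537 0.18 0.15 -0.155 1
```

```text
clock: 15.25
position: [0.4567, -0.2439, 0.1495]
eef_rot: [3.1, -0.509, -0.001]
wrist_force: [-0.8, -0.3, -0.3]
opening: 0.006
wrist tab [0.4732, -0.1958, 0.0758] 0.63 along 0.015592249999999986
wrist housing [0.488, -0.1459, 0.0537] 0.56 along 0.06760849999999997
side tab [0.4726, -0.1959, 0.0729] 0.4 along 0.0153055
side housing [0.4919, -0.1458, 0.0591] 0.75 along 0.06895124999999998
top tab [0.4765, -0.1908, 0.0733] 0.38 along 0.02138574999999998
top housing [0.4929, -0.1463, 0.0569] 0.6 along 0.06879749999999997
top knob [([0.5415, 0.1816, 0.0579], 0.56), ([0.1534, 0.2485, 0.0516], 0.5), ([0.6534, -0.4186, -0.0003], 0.2)]
top tally [([0.5407, 0.1909, -0.0012], 0.83), ([0.167, 0.2965, 0.002], 0.7)]
side knob [([0.5377, 0.1788, 0.055], 0.47), ([0.157, 0.2484, 0.0536], 0.43)]
side tally [([0.1688, 0.2988, 0.0013], 0.84), ([0.5407, 0.1913, -0.0014], 0.75)]
t 15.9 pos [ 0.4571 -0.2436  0.1499] F [-0.26  0.08  0.12] open 0.0
[[ 0.948 -0.319 -0.   ]
 [-0.319 -0.948  0.   ]
 [-0.    -0.    -1.   ]]
tool shift cm [-5.950e+00 -4.269e+01 -1.000e-02]
turn units [ 0.    0.   34.05]
turn units [-0.    0.   -1.95]
```

View pics/w2c.png

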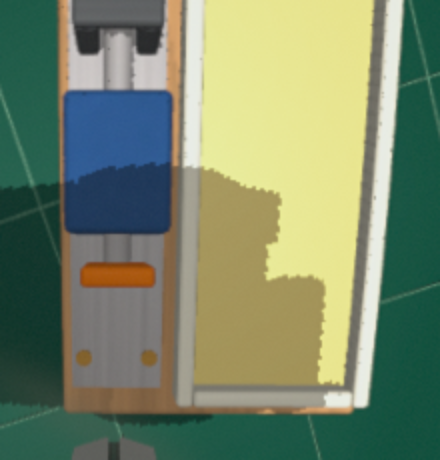

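```bash
python3 -m crank '[[0,0,0,-1,0,0,-1],[0,0,0,0,0,0,-0.95],[0,0,0,0,0,0,0]]' | grep rot; python3 go.py 0.5308 0.1376 0.15 -0.155 1
```

```text
eef_rot: [-3.132, 0.244, -0.0]
t 16.27 pos [ 0.4571 -0.2436  0.16  ] F [ 0.27  0.05 -0.78] open 0.0
[[ 0.988 -0.155  0.   ]
 [-0.155 -0.988  0.   ]
 [ 0.    -0.    -1.   ]]
tool shift cm [  1.39 -38.8    1.  ]
turn units [-0.  0. 36.]
turn units [-0. -0. -0.]
```

View pics/t2c.png

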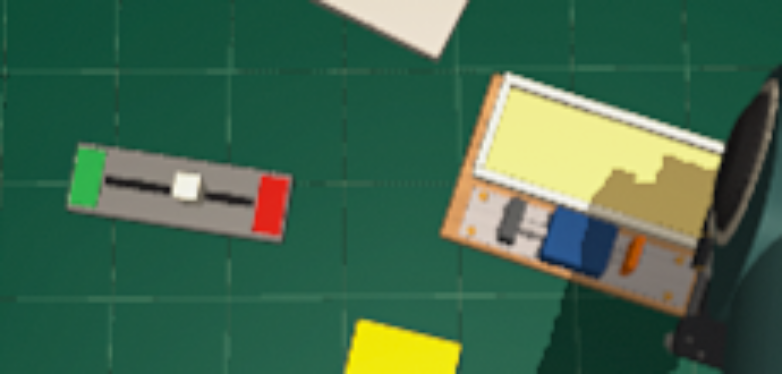

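The picture shows the grey tally with its green mark at left (85,178), knob (186,186), red mark (270,205), and the tab moved in against the housing. The grey one is the tally meant, since the other is pink. Moving behind the knob.

```bash
python3 -m crank '[[0,0.2,-4.85,0,0,0,0],[0,0.2,-4.85,0,0,0,0],[0,0.2,-4.85,0,0,0,0],[0,0.2,-4.85,0,0,0,0],[0,0.2,-4.85,0,0,0,0],[0,0.2,-4.85,0,0,0,0],[0,0.1,-4.85,0,0,0,0],[0,0.1,-4.85,0,0,0,0]]';python3 -m crank '[[0,0,0,0,0,0,0],[0,0,0,0,0,0,0]]' >/dev/null
python3 - <<'E'
from h import *
s=r.state();im=r.get_image("wrist"); cv2.imwrite("pics/w3.png",im)
for q in ("knob","tally"): print(q,[(np.round(d["xyz"],4).tolist(),round(d["confidence"],2)) for d in r.landmark_of(q,"wrist")[:2]])
E
python3 go.py 0.5308 0.1376 0.05 -0.155 1
```

```text
clock: 17.27
position: [0.5308, 0.1391, 0.1599]
eef_rot: [3.132, -0.247, -0.0]
wrist_force: [1.1, -0.7, -0.3]
opening: 0.002
knob [([0.5373, 0.1788, 0.055], 0.56)]
tally [([0.5407, 0.1908, 0.0019], 0.61)]
t 17.68 pos [0.5308 0.1364 0.1599] F [ 0.45 -0.73  0.23] open 0.0
[[ 0.988 -0.156 -0.   ]
 [-0.156 -0.988 -0.   ]
 [-0.     0.    -1.   ]]
tool shift cm [-0.02 -0.12 10.99]
turn units [ 0.000e+00 -1.000e-02  3.598e+01]
turn units [ 0.01  0.   -0.02]
```

View pics/w3.png

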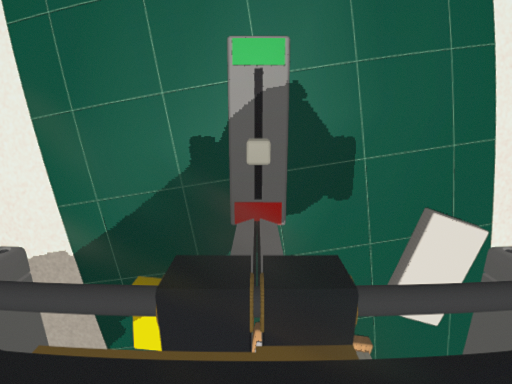

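```bash
python3 -m crank '[[0,0,0,3,0,0,0],[0,0,0,3,0,0,0],[0,0,0,3,0,0,0],[0,0,0,1.9,0,0,0],[0,0,0,0,0,0,0],[0,0,-0.8,0,0,0,0],[0,0,-0.8,0,0,0,0],[0,0,0,0,0,0,0]]'; python3 -m crank '[[0,0,-0.8,0,0,0,0],[0,0,-0.8,0,0,0,0],[0,0,-0.8,0,0,0,0],[0,0,-0.8,0,0,0,0],[0,0,-0.8,0,0,0,0],[0,0,-0.8,0,0,0,0],[0,0,-0.8,0,0,0,0],[0,0,0,0,0,0,0]]'
```

```text
clock: 18.68
position: [0.5335, 0.1546, 0.0516]
eef_rot: [-3.132, 0.241, -0.002]
wrist_force: [0.0, -0.7, -0.3]
opening: 0.006
clock: 19.68
position: [0.5416, 0.2098, 0.0509]
eef_rot: [-3.132, 0.241, 0.001]
wrist_force: [-0.9, -0.6, -0.5]
opening: 0.008
```

```bash
 python3 -m crank '[[0,0,-0.3,0,0,0,0],[0,0,-0.2,0,0,0,0],[0,0,-0.2,0,0,0,0],[0,0,0,0,0,0,0]]'; python3 -m crank '[[0,0,-0.2,0,0,0,0],[0,0,0,0,0,0,0]]'
```

```text
clock: 20.18
position: [0.5428, 0.2159, 0.0509]
eef_rot: [-3.132, 0.242, 0.0]
wrist_force: [-1.3, -0.1, -0.1]
opening: 0.003
clock: 20.42
position: [0.5433, 0.2178, 0.051]
eef_rot: [-3.132, 0.243, -0.0]
wrist_force: [-0.5, -1.5, -0.4]
opening: 0.0
```

```bash
 python3 -m crank '[[0,0,-0.1,0,0,0,0],[0,0,-0.1,0,0,0,0],[0,0,0,0,0,0,0]]'; python3 -m crank '[[0,0,-0.1,0,0,0,0],[0,0,0,0,0,0,0]]'
```

```text
clock: 20.8
position: [0.5435, 0.2198, 0.051]
eef_rot: [-3.132, 0.243, -0.0]
wrist_force: [-0.7, -0.4, -1.0]
opening: 0.004
clock: 21.05
position: [0.5437, 0.2205, 0.051]
eef_rot: [3.132, -0.243, -0.0]
wrist_force: [-1.8, -3.4, 1.0]
opening: 0.003
```

```bash
 python3 -m crank '[[0,0,-0.1,0,0,0,0],[0,0,0,0,0,0,0]]'; python3 -m crank '[[0,0,-0.1,0,0,0,0],[0,0,0,0,0,0,0]]'
```

```text
clock: 21.3
position: [0.5437, 0.2207, 0.051]
eef_rot: [3.131, -0.244, -0.001]
wrist_force: [-3.4, -7.9, 5.6]
opening: 0.007
clock: 21.55
position: [0.5438, 0.2208, 0.0509]
eef_rot: [3.129, -0.244, -0.002]
wrist_force: [-5.5, -12.2, 9.2]
opening: 0.007
```

Hard stop: the tool stalls at the predicted end position and force climbs. Backing off to check.

```bash
python3 -m crank '[[0,0,1,0,0,0,0],[0,0,2,0,0,0,0],[0,0,0,-4,0,0,0],[0,0,0,-4,0,0,0],[0,0,0,-3,0,0,0],[0,0,2,-3,0,0,0],[0,0,0,0,0,0,0],[0,0,0,0,0,0,0]]'
python3 - <<'E'
from h import *
w=r.get_image("wrist"); sd=r.get_image("side")
print([(d["xyz"],d["confidence"]) for n in ("side","wrist") for q in ("tab","knob") for d in r.landmark_of(q,n)[:2]])
cv2.imwrite("pics/end.png",np.hstack([cv2.resize(w,(400,300)),cv2.resize(sd[120:290,150:350],(353,300))]))
E
```

```text
clock: 22.55
position: [0.5361, 0.1726, 0.1905]
eef_rot: [3.132, -0.244, -0.0]
wrist_force: [-0.6, 0.2, -0.8]
opening: 0.005
[([0.4744, -0.1925, 0.074], 0.46), ([0.5418, 0.1912, 0.0009], 0.75), ([0.1565, 0.2442, 0.0517], 0.68), ([0.5446, 0.2363, 0.0567], 0.74)]
```

View pics/end.png

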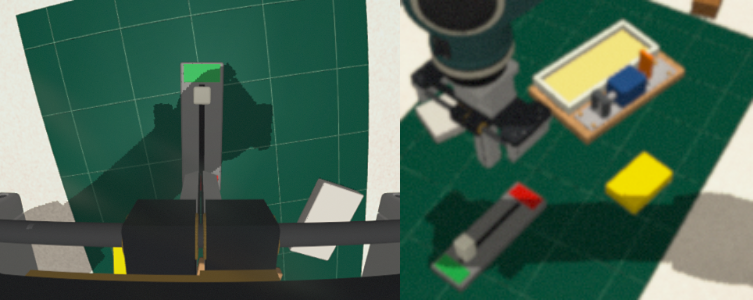

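The knob is at the green end of its slot and the tab is still home. Handing in.

```bash
python3 -c "
from plant import r
print(r.hand_in(), r.state()['clock'])"
```

```text
the job is handed in; nothing more can be done
the job is handed in; nothing more can be done
```

The latch is good: it clicked home well under 12 N. I slid the knob of the grey tally fully to the green end and handed the job in; the last clock reading before that was 22.6 s.

- **Latch:** The push force rose to about 7 N on average (single noisy readings up to 8.1 N), then faded to zero as the bolt snapped home. After I backed off, the networks put the tab 15 to 16 mm forward in the wrist and side pictures. The less certain top picture read 21 mm. The bolt showed in the keeper, and the last side reading had the tab still forward.
- **Tally:** The knob stopped at the predicted green end position, where the force climbed to about 13 N along the push. The last wrist reading put it at (0.545, 0.236), within a few mm of the green end stop, and the picture agrees. In the last side picture the network found only the pink look-alike's knob, so the side check rests on the picture alone.
- **Everything else:** I did not touch the pink look-alike or any other object. The gripper was clear of everything at hand-in.

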